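# Shut the grinder's feed guard and switch the grinder on

### The job

Get the countertop grinder running: first push its sliding guard shut over the feed opening, towards the toggle switch, until the latch clicks over and holds it fully home. Only then flip the bat toggle from the front over its centre to the back, so that it stays there. Leave the drum, the garlic and the tin beside the machine where they stand.

Things in the scene. Friction and masses are not known exactly. Their poses are not given: they have to be found in the camera images.
- grinder: Countertop grinder, fixed: a white box with an aluminium deck, 160 (x) x 330 (y) mm, deck 85 mm above the worktop. Origin: centre of its underside; x points from its front to its back, y to its left end, z up; turned up to 0.3 rad either way. A 90 mm square feed well with blades lies in the deck's middle. Two rails along y at x = +-61 mm, 13 mm above the deck, carry the guard.
- latch_arm (a point): Middle of the top of the dark latch bracket's arm, fixed on the rear rail at x 54, y -36 mm in the machine's frame, 32 mm above the deck. The bracket spans x 31 to 77 and y -49 to -23 mm; a sprung roller hangs under its arm and catches the nub on the guard.
- toggle_pivot (a point): Pivot of the bat toggle: at x 0, y -124 mm in the machine's frame, 10 mm above the deck, to the right of the guard on a dark plate. Nothing else stands on the deck within 60 mm of it.
- guard (a joint): Guard position (m): 0 = shut, at its stop; 0.105 = fully open, to the machine's left (+y). Starts 0.065 to 0.105. Flat dark frame with pale pane, 108 x 110 mm, top 8 mm above the deck, an upright black tab across its left end. Friction 1 N. At 0.017 its nub meets the latch roller; pushing on takes up to 10 N down to 0.006, past which the latch draws it to 0 and holds it.
- guard_tab (a point): Centre of the left (+y) face of the guard's black push tab. The tab is 60 mm wide (along the machine's x), 8 mm thick (along y) and stands from 7 to 45 mm above the deck; this point is 26 mm above the deck. It moves with the guard; pushing this face to -y shuts it. With the guard shut it lies at x 0, y +54 mm in the machine's frame.
- toggle (a joint): Angle of the toggle (rad): 0 = off, bat leaning 0.4 rad to the machine's front (-x); 0.4 = upright; 0.8 = on, leaning 0.4 rad to the back (+x). An over-centre spring (0.045 N m at most) throws it to whichever side of upright it is on.
- toggle_tip (a point): Tip of the steel toggle bat, on its axis. The bat is 43 mm long from pivot to tip, 7 mm thick at the root, 13 mm near the tip; its pivot is 10 mm above the deck, and its swing is in the machine's x-z plane.
- shelf_edge (a point): A point near the front edge of the fixed wall shelf behind the work, which runs along most of the worktop. Jars and bottles stand on it, up to about 250 mm above this point; keep the wrist and arm on the robot's side of it: go to and from the work in front of the shelf.
- drum: Small white and red pepper drum, 56 mm across, 74 mm tall, standing loose off the machine's right end. Origin: centre of its underside. To be left alone.
- garlic: Garlic bulb, about 53 mm across and 52 mm tall, loose off the machine's left end, nearer the front. Origin: under its centre. To be left alone.
- tin: Short food tin, 75 mm across, 58 mm tall, standing loose off the machine's left end, nearer the back. Origin: centre of its underside. To be left alone.

How it is judged:
On the way, in this order (a step that is already met when the one before it is completed fails the run):
1. the guard is shut and latched while the toggle is still off (value of joint guard below 0.003 m and value of joint toggle below 0.3 rad), for 0.2 s.
2. the toggle is over at the back (value of joint guard below 0.003 m and value of joint toggle above 0.7 rad), for 0.2 s.
At the end, for the whole second after the job is handed in: The guard is latched shut (within 3 mm of its stop), the toggle rests at the back (beyond 0.7 of its 0.8 rad), and the drum, garlic and tin are within 30 mm of where they stood, drum and tin upright (all of step 2 and distance of each of drum, garlic, tin from where it was at the start of the episode below 0.03 m and angle between each of drum, tin's own z axis and vertical below 0.4 rad); the robot touches nothing.
It fails at once if the toggle is flipped over while the guard is not latched shut (value of joint toggle above 0.45 rad and value of joint guard above 0.006 m).
It fails at once if the pepper drum is shifted more than 30 mm (distance of drum from where it was at the start of the episode above 0.03 m).
It fails at once if the garlic bulb is shifted more than 30 mm (distance of garlic from where it was at the start of the episode above 0.03 m).
It fails at once if the tin is shifted more than 30 mm (distance of tin from where it was at the start of the episode above 0.03 m).
It also fails if it takes over 48 s, if anything falls off the work surface, if the arm or the gripper's body presses on something with over 40 N, if the wrist force passes 120 N, or if a joint passes its speed limit or range.

### The arm

A 6-joint arm with a two-finger parallel gripper is mounted at the origin on a cart in front of the work surface, level with it; the furniture and walls round the work are solid. World frame = base frame: x ahead of the robot, y to its left, z up, the work surface at z = 0. Lengths are in m, angles in rad, forces in N, time in s.
With the tool pointing down it reaches from about 0.275 to 0.875 m from the base axis. Payload 12.5 kg.
Tool frame: the origin (TCP) lies at the very end of the fingers, on their centre line; the grasp point (between the pads) lies 19 mm behind it; z points along the fingers, y is the line along which they close (so a half turn about z gives the same grasp; the last joint's range is limited). The gripper opens to 85 mm and grips with 20 to 120 N. Pads are 22 mm wide; open, the fingers measure 114 mm over their backs; the gripper's body (76 mm by 85 mm) begins 54 mm behind the grasp point. The pads swing forward as they close: fully open they stand 13 mm farther back than shut.
Start: joints at [1.072, 0.351, 1.652, -0, 1.139, -0.085], TCP at [0.221, 0.504, 0.231] pointing down, gripper open.
Joint ranges: [-2.75, 2.75], [-0.79, 2.1], [0.01, 2.65], [-1.57, 4.71], [0.07, 3.14], [-2.87, 2.87]. Speed limits (rad/s): [2.22, 2.22, 2.79, 3.14, 3.14, 3.14].

### API

Orientations are given as a 3x3 rotation matrix whose columns are the frame's x, y, z axes.
In Python, from bench import manip gives the robot as it stands. Calls block until the motion is done:
- manip.move_ptp(position, orientation): joint-space move of the TCP to a pose.
- manip.move_l(position, attitude=None, max_speed=0.15): straight line of the TCP; attitude=None keeps the orientation; max_speed is the mean speed in m/s.
- manip.move_j(angles): joint-space move.
- manip.set_gripper(opening, effort=None): opening from 0.0 (shut) to 1.0 (fully open); effort is the grip in N (None keeps the last); returns when the fingers have stopped.
- manip.dwell(seconds).
- manip.inverse_kinematics(position, orientation): joint angles nearest the present ones, or None.
- manip.grab_frame(name): name is "scene" or "top" or "wrist"; returns (picture, depth): 400x640x3 uint8, red, green, blue; 400x640 float32, m along the optical axis (not along the pixel's ray), 0 where there is no reading.
- manip.get_calibration(name): a dict with "camera_matrix" (3x3 intrinsics, pixels), "k1" (the pictures are not rectified: a ray, as slopes to the right and down, at radius r is drawn at 1 + k1 r^2 times it, then the intrinsics apply), "R" (3x3) and "t" (3): a world point X has camera coordinates R X + t. Camera axes: x right, y down, z forward; pixel columns grow to the right and rows downward; lengths in m; the calibration is good to about 2 mm. A picture is of the moment at which its call begins: read the wrist's pose just before it. get_calibration takes no time and is no camera call; for the wrist camera it gives the pose at the moment of the call.
A pose or a line that the arm cannot do raises manip.Unreachable and nothing moves.
- manip.sign_off(): hands the job in; it is judged then, once.
Trained networks look in the newest picture that a camera, given by its name, has taken for a name from the list of things; names that differ only in an ending like _2 or _b are one class to them, and where a whole thing is asked for, a point or a joint stands for the part that bears it (a point fixed in the world has none). Each returns a list of dicts, best first, with "confidence" (0 to 1); they miss things now and then, are a little off and sometimes report something else, mostly with a low value. They report only what shows in the picture. A call takes as long as a camera call.
- manip.look_for(camera, name): "at" ([x, y, z] in m, in world coordinates, good to about 4 mm: the middle of the surface that is visible of it).
Readings, each from a call of its own:
- manip.current_time(): time.
- manip.current_qpos(): joint angles.
- manip.current_joint_vel(): joint speeds.
- manip.current_joint_torque(): joint torques, N m.
- manip.current_ee_pos(): TCP position.
- manip.current_tcp_rot(): TCP orientation.
- manip.current_force(): force on the tool from outside, world axes, zero at the start.
- manip.current_ft_torque(): the same for the moment, N m.
- manip.current_grip_width(): opening from 0.0 (shut) to 1.0 (fully open).
- manip.current_grip_force(): force on a finger pad.
Only numpy, scipy, OpenCV 4.12 (cv2) and the standard library are available. Lean on these libraries where they do the work, as an engineer would, in place of code of your own. Each camera call takes 0.05 s, during which the arm holds its last target. There are 200 camera calls.

## Working session

There is one attempt and no reset: what is moved stays moved. The work goes in short steps, each a Python script; the robot and the scene stay as the last script left them, time stands still between calls to the robot, and variables do not carry over. Pictures are saved under pics/ and viewed, at most 10 in all, crops included, and the job is handed in when it is done.

```bash
mkdir -p pics
python3 - <<'E'
from bench import manip as m
import cv2,numpy as np
for c in ["top","scene"]:
    im,d=m.grab_frame(c); cv2.imwrite(f"pics/{c}0.png",im[:,:,::-1]); np.save(f"pics/{c}d.npy",d)
    for n in ["grinder","latch_arm","toggle_pivot","guard_tab","toggle_tip","shelf_edge","drum","garlic","tin"]:
        print(c,n,[(np.round(r["at"],3).tolist(),round(r["confidence"],2)) for r in m.look_for(c,n)[:2]])
print(m.current_time())
E
```

```text
top grinder [([0.474, 0.101, 0.089], 0.64)]
top latch_arm [([0.476, 0.099, 0.086], 0.64)]
top toggle_pivot [([0.48, 0.099, 0.084], 0.58)]
top guard_tab [([0.491, 0.199, 0.088], 0.87)]
top toggle_tip []Traceback (most recent call last):
  File "<stdin>", line 6, in <module>
ValueError: it knows: drum, garlic, grinder, guard, guard_tab, latch_arm, tin, toggle, toggle_pivot, toggle_tip
```

View pics/top0.png

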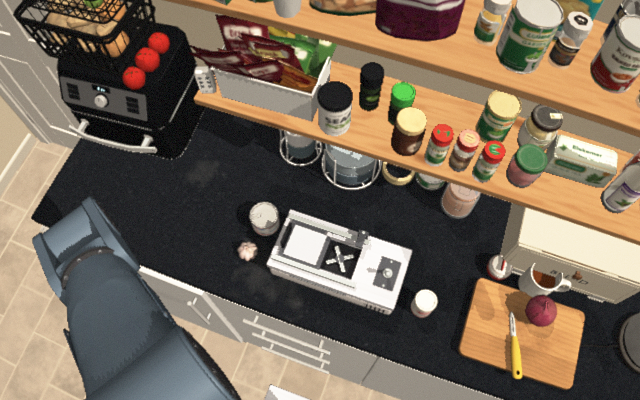

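The top view shows the grinder centred near pixel (340,262), with the guard open to its left at (303,243), the latch at (362,238) and the toggle plate at (387,272). The garlic (247,251) and tin (264,217) stand off its left end, and the drum (424,303) off its right.

```bash
cat > h.py <<'E'
from bench import manip as m
import cv2,numpy as np
def cloud(c,d,cal=None):
    k=cal or m.get_calibration(c); K=np.array(k["camera_matrix"]);
    v,u=np.mgrid[0:d.shape[0],0:d.shape[1]]
    xd=(u-K[0,2])/K[0,0]; yd=(v-K[1,2])/K[1,1]; x,y=xd.copy(),yd.copy()
    for _ in range(8):
        s=1+k["k1"]*(x*x+y*y); x=xd/s; y=yd/s
    P=np.stack([x*d,y*d,d],-1); W=(P-np.array(k["t"]))@np.array(k["R"]); W[d<=0]=np.nan
    return W
E
python3 - <<'E'
from h import *
im,d=m.grab_frame("scene"); cv2.imwrite("pics/scene0.png",im[:,:,::-1])
for n in ["toggle","guard","guard_tab","drum","garlic","tin"]:
    print("scene",n,[(np.round(r["at"],3).tolist(),round(r["confidence"],2)) for r in m.look_for("scene",n)[:2]])
im,d=m.grab_frame("top"); W=cloud("top",d)
cv2.imwrite("pics/crop.png",cv2.resize(im[190:330,230:450,::-1],None,fx=3.6,fy=3.6,interpolation=cv2.INTER_CUBIC))
for n in ["toggle","guard","drum","garlic","tin"]:
    print("top",n,[(np.round(r["at"],3).tolist(),round(r["confidence"],2)) for r in m.look_for("top",n)[:2]])
x,y,z=W[...,0],W[...,1],W[...,2]
M=(abs(x-.475)<.2)&(abs(y-.1)<.25)&(z>.075)&(z<.13)
n,l,st,_=cv2.connectedComponentsWithStats(M.astype(np.uint8)); i=1+np.argmax(st[1:,4]); Q=W[l==i]
print(st[i],cv2.minAreaRect(Q[:,:2].astype(np.float32)), np.median(Q[:,2]))
for uv in [(303,243),(362,238),(387,272),(388,268),(340,262),(265,218),(424,303),(350,110),(450,185),(300,100)]:
    print(uv,np.round(W[uv[1],uv[0]],3))
print(m.current_time(),m.get_calibration("top"))
E
```

```text
scene toggle [([0.481, -0.02, 0.122], 0.57)]
scene guard [([0.486, 0.208, 0.095], 0.58)]
scene guard_tab [([0.482, 0.208, 0.092], 0.84)]
scene drum [([0.48, -0.022, 0.122], 0.4), ([0.484, 0.209, 0.095], 0.27)]
scene garlic [([0.438, 0.356, 0.033], 0.69)]
scene tin [([0.529, 0.353, 0.052], 0.94)]
top toggle []
top guard [([0.49, 0.196, 0.093], 0.64)]
top drum [([0.454, -0.124, 0.071], 0.63)]
top garlic [([0.441, 0.338, 0.037], 0.82), ([0.489, 0.2, 0.094], 0.49)]
top tin [([0.533, 0.33, 0.058], 0.89)]
[ 266  209  146  102 7029] ((0.4885616600513458, 0.10216386616230011), (0.3324158191680908, 0.1638207882642746), 89.99842834472656) 0.08668188539206978
(303, 243) [0.49  0.2   0.092]
(362, 238) [0.543 0.064 0.119]
(387, 272) [ 0.476 -0.02   0.132]
(388, 268) [ 0.501 -0.02   0.092]
(340, 262) [0.481 0.098 0.073]
(265, 218) [0.533 0.326 0.056]
(424, 303) [ 0.453 -0.131  0.068]
(350, 110) [0.709 0.164 0.389]
(450, 185) [ 0.767 -0.107  0.11 ]
(300, 100) [0.694 0.274 0.393]
0.95 {'camera_matrix': array([[510.97641498,   0.        , 317.67782586],
       [  0.        , 510.97641498, 200.55486746],
       [  0.        ,   0.        ,   1.        ]]), 'k1': -0.14934246497035145, 'R': array([[ 0.34970557, -0.93677021, -0.01294585],
       [-0.84718077, -0.31030088, -0.43127498],
       [ 0.39998844,  0.16178674, -0.90212765]]), 't': array([-0.01948089,  0.62338926,  1.137455  ])}
```

View pics/crop.png

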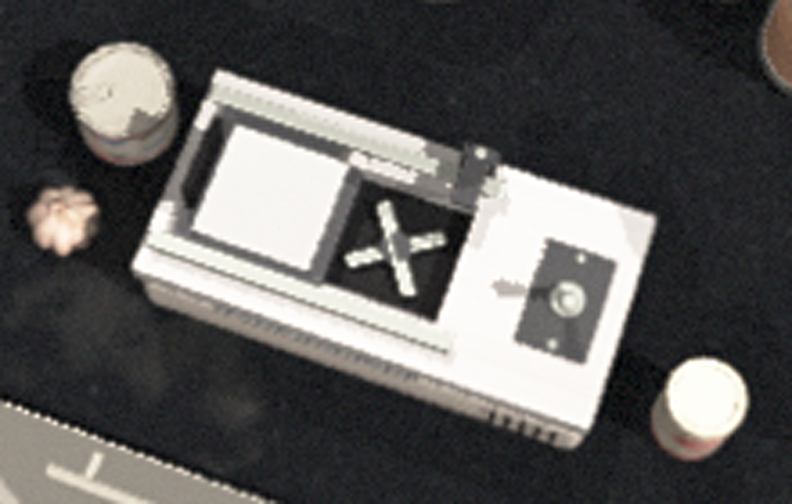

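View pics/scene0.png

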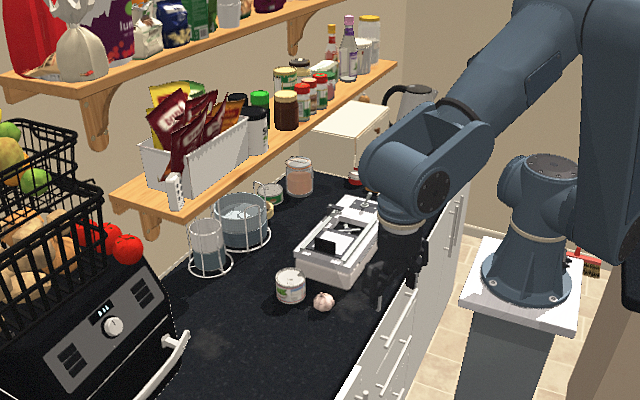

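The crop shows the guard open with its black tab at about crop (200,165), and the bat at (568,297) on its dark plate. The scene view confirms this layout and shows the shelf well behind the machine. The fit puts the machine at (0.488, 0.102) with yaw near 0. The latch and bat-tip positions agree with that, so I'll close the gripper, go above the tab and check from there.

Run:
```python
from h import *
m.set_gripper(0.0,40)
best=None
for s in (1,-1):
    R=np.array([[0,s,0],[s,0,0],[0,0,-1.]])
    q=m.inverse_kinematics([.45,.19,.33],R); print(s,None if q is None else np.round(q,2))
    if q is not None:
        c=abs(np.array(q)-m.current_qpos()).max()
        if best is None or c<best[0]: best=(c,R)
R=best[1]; np.save("R.npy",R)
m.move_ptp([.45,.19,.33],R)
im,d=m.grab_frame("wrist"); W=cloud("wrist",d); np.save("pics/W.npy",W); cv2.imwrite("pics/w1.png",im[:,:,::-1])
for n in ["guard_tab","toggle","latch_arm"]:
    print(n,[(np.round(r["at"],3).tolist(),round(r["confidence"],2)) for r in m.look_for("wrist",n)[:2]])
print(m.current_time(),m.current_force(),m.get_calibration("wrist"))
```

```text
1 [ 0.3   0.15  1.67 -0.    1.33  0.3 ]
-1 [ 0.3   0.15  1.67 -0.    1.33 -2.84]
guard_tab [([0.487, 0.199, 0.087], 0.81)]
toggle []
latch_arm [([0.496, 0.177, 0.087], 0.68)]
3.4 [ 0.31390615 -0.68345366 -0.2320911 ] {'camera_matrix': array([[347.87191063,   0.        , 322.51576834],
       [  0.        , 347.87191063, 205.75375432],
       [  0.        ,   0.        ,   1.        ]]), 'k1': -0.051021098728918204, 'R': array([[ 9.99999300e-01,  9.52232021e-04, -7.01926774e-04],
       [ 1.10341198e-03, -9.64736261e-01,  2.63216128e-01],
       [-4.26531386e-04, -2.63216718e-01, -9.64736636e-01]]), 't': array([-0.44900656,  0.12306417,  0.5237171 ])}
```

View pics/w1.png

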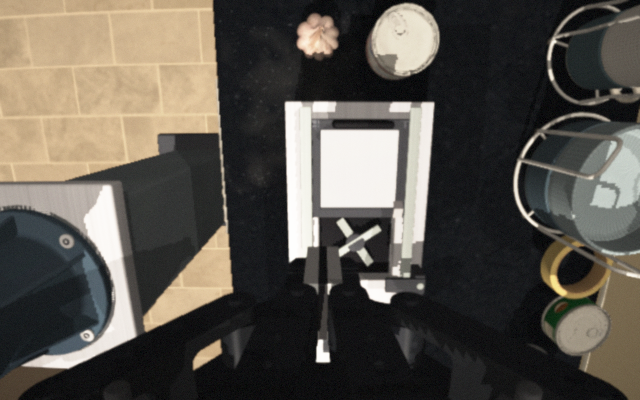

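The wrist view shows the machine's edges parallel to world axes (x from column 285 to 435), so yaw is about 0. The guard tab is at (363,123), and the garlic (318,37) and tin (402,42) are clear beyond the end.

Run:
```python
import numpy as np
W=np.load("pics/W.npy")
S=W[100:250,270:450].reshape(-1,3)
for r in (150,180,210):
    w=W[r,270:450]; k=w[w[:,2]>.075]; print("x edges",r,k[:,0].min(),k[:,0].max())
for c in (295,360,425):
    w=W[90:200,c]; k=w[(w[:,2]>.075)]; print("left end",c,k[:,1].max())
T=S[(S[:,2]>.112)&(S[:,1]>.12)&(S[:,1]<.28)]; print("tab",len(T),T.min(0),T.max(0),T.mean(0))
```

```text
x edges 150 0.4082805266216582 0.5670798341365916
x edges 180 0.4085092307913303 0.5674939338094678
x edges 210 0.40857140684787324 0.5681132232558808
left end 295 0.26674428968253755
left end 360 0.26690175743488576
left end 425 0.2674139866393735
tab 638 [0.44245853 0.20093572 0.11203154] [0.51775578 0.24823765 0.33896711] [0.48104088 0.23611665 0.17011557]
```

Centre (0.488, 0.102) is confirmed. The tab's outer face is at y=0.248, and shut it should be at y=0.156. Pushing now.

Run:
```python
from h import *
R=np.load("R.npy")
m.move_ptp([.488,.285,.25],R)
m.move_l([.488,.285,.110],max_speed=.12)
m.move_l([.488,.19,.110],max_speed=.08); print(m.current_force())
y=.180
while y>=.155:
    m.move_l([.488,y,.110],max_speed=.03); f=m.current_force(); print(round(y,4),np.round(m.current_ee_pos(),4),np.round(f,1))
    if abs(f[1])>22: break
    y-=.0025
m.move_l([.488,.19,.110],max_speed=.1)
m.move_l([.488,.20,.28],max_speed=.2)
m.move_ptp([.45,.12,.33],R)
im,d=m.grab_frame("wrist"); W=cloud("wrist",d); cv2.imwrite("pics/w2.png",im[:,:,::-1])
T=W[(W[...,2]>.112)&(W[...,2]<.14)&(W[...,1]>.12)&(W[...,1]<.28)&(abs(W[...,0]-.488)<.025)]; print(len(T),T.min(0),T.max(0))
print(m.current_time())
```

```text
[-0.54822885  0.3019553   0.01290634]
0.18 [0.488  0.1801 0.11  ] [ 0.1  4.8 -0. ]
0.1775 [0.4879 0.1778 0.11  ] [-0.2  6.3 -0.6]
0.175 [0.488  0.1754 0.11  ] [ 0.1  6.7 -1.5]
0.1725 [0.488  0.1722 0.11  ] [-0.1 -0.1  0.1]
0.17 [0.488  0.1698 0.11  ] [-0.2  0.6  0.5]
0.1675 [0.488  0.1674 0.1101] [ 0.6 -0.3  0.2]
0.165 [0.4881 0.1671 0.1102] [-2.  19.2 -0.1]
0.1625 [0.4882 0.1669 0.1104] [-1.8 37.8 -2. ]
507 [0.46301706 0.14921364 0.11338059] [0.51299271 0.15738476 0.13098047]
10.8333
```

View pics/w2.png

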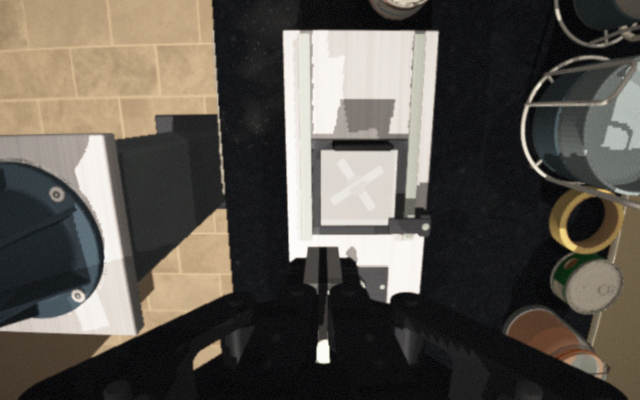

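The picture shows the guard shut over the well, with its tab at (363,146). The cloud puts the tab face at y=0.157, so the latch holds it home; the latch transition also showed in the force readings. Next is the toggle.

Run:
```python
from h import *
R=np.load("R.npy")
m.move_ptp([.42,-.022,.25],R)
m.move_l([.42,-.022,.118],max_speed=.12)
x=.44; prev=0
while x<=.486:
    m.move_l([x,-.022,.118],max_speed=.03); f=m.current_force(); print(round(x,4),np.round(m.current_ee_pos(),4),np.round(f,1))
    if abs(f[0])>15: break
    x+=.003
m.move_l([.42,-.022,.118],max_speed=.1)
m.move_l([.42,-.022,.28],max_speed=.2)
m.move_ptp([.38,.2,.33],R)
im,d=m.grab_frame("top"); W=cloud("top",d)
cv2.imwrite("pics/t2.png",cv2.resize(im[190:330,230:450,::-1],None,fx=3.6,fy=3.6,interpolation=cv2.INTER_CUBIC))
T=W[(W[...,2]>.118)&(W[...,2]<.145)&(abs(W[...,1]+.022)<.03)&(abs(W[...,0]-.488)<.06)]; print(len(T),np.median(T,axis=0))
T=W[(W[...,2]>.118)&(W[...,2]<.14)&(abs(W[...,1]-.16)<.03)&(abs(W[...,0]-.488)<.025)]; print(len(T),np.median(T,axis=0))
for n in ["drum","garlic","tin"]: print(n,[np.round(r["at"],3) for r in m.look_for("top",n)[:1]])
print(m.current_time(),m.current_force())
```

```text
0.44 [ 0.4398 -0.022   0.1179] [ 0.  -0.3 -0.5]
0.443 [ 0.4431 -0.022   0.118 ] [ 0.   0.4 -0.5]
0.446 [ 0.4462 -0.022   0.118 ] [ 0.5 -0.5  0.2]
0.449 [ 0.4491 -0.022   0.118 ] [-0.6  0.1 -0.6]
0.452 [ 0.4522 -0.022   0.118 ] [-0.3 -0.4  1. ]
0.455 [ 0.4551 -0.022   0.1179] [ 0.7  0.3 -0.1]
0.458 [ 0.4581 -0.022   0.118 ] [-1.9 -0.6 -0.3]
0.461 [ 0.4612 -0.022   0.118 ] [-0.8 -0.6 -1.3]
0.464 [ 0.4642 -0.022   0.118 ] [-0.9 -0.3 -0.2]
0.467 [ 0.4673 -0.022   0.118 ] [-0.5  0.  -0. ]
0.47 [ 0.4702 -0.022   0.118 ] [-0.7 -0.2  0.3]
0.473 [ 0.4732 -0.022   0.118 ] [-0.3  0.3 -0.1]
0.476 [ 0.4762 -0.022   0.118 ] [-0.5  0.2 -0.9]
0.479 [ 0.4792 -0.022   0.118 ] [-0.1 -0.8 -0.9]
0.482 [ 0.4821 -0.022   0.118 ] [ 0.3  0.1 -0.2]
0.485 [ 0.484  -0.0219  0.1177] [-7.  -0.9  2.6]
36 [ 0.4985783  -0.02203231  0.12990628]
73 [0.48833244 0.15168432 0.12800802]
drum [array([ 0.456, -0.123,  0.074])]
garlic [array([ 0.498, -0.019,  0.124])]
tin []
20.225 [ 0.99060068 -0.42570622  0.46068135]
```

View pics/t2.png

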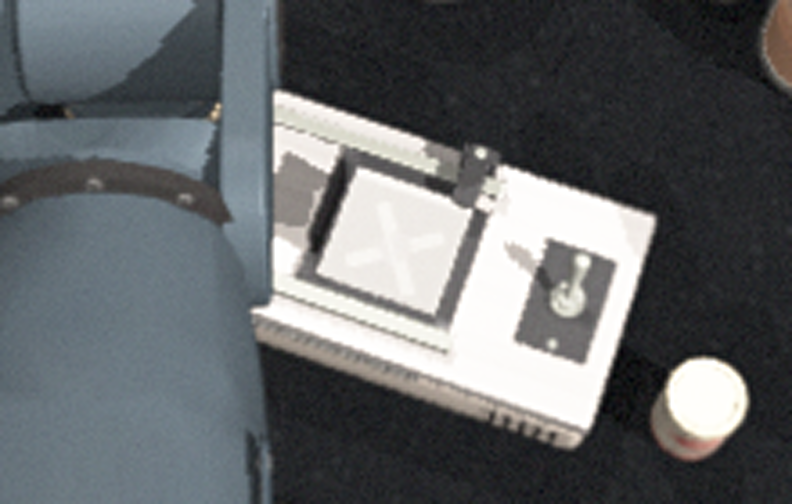

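The picture shows the guard shut, the bat leaning to the back with its tip at crop (580,260), and the drum in place. The arm hides the tin and garlic here, but it passed well above both and felt no contact near them. The gripper is clear of everything.

```bash
python3 -c "
from bench import manip as m
print(m.sign_off())"
```

```text
the job is handed in; nothing more can be done
None
```

I pushed the guard shut until it latched, then flipped the toggle to the back, and handed the job in at about 20 s. The final image showed the guard shut, the toggle at the back and the drum in place. The arm hid the tin and garlic in that last view, but it never touched either of them.

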